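# Shut the draught lid and zero the balance touch-free

## Robot

A 6-joint arm with a two-finger parallel gripper is mounted at the origin on the work surface. World frame = base frame: x ahead of the robot, y to its left, z up, the work surface at z = 0. Lengths are in m, angles in rad, forces in N, time in s.
With the tool pointing down it reaches from about 0.3 to 0.775 m from the base axis. Payload 14.6 kg.
Tool frame: the origin (TCP) lies on the centre line of the jaws, within the pads' length; the fingertips stand ctrl.tcp_to_tips ahead of it and the grasp point (between the pads) lies 2 mm behind it (ctrl.tcp_to_tips is the distance from the TCP to the fingertips, in m); z points along the fingers, y is the line along which they close (so a half turn about z gives the same grasp; the last joint's range is limited). The gripper opens to 94 mm and grips with 3 to 60 N. Pads are 16 mm wide; open, the fingers measure 119 mm over their backs; the gripper's body (75 mm by 177 mm) begins 78 mm behind the grasp point.
Start: joints at [1.09, 0.3, 1.521, -0, 1.321, -0.067], TCP at [0.221, 0.504, 0.222] pointing down, gripper open.
Joint ranges: [-3.03, 3.03], [-0.79, 2.21], [0.23, 2.52], [-1.04, 4.18], [0, 3.07], [-2.55, 2.55]. Speed limits (rad/s): [2.22, 2.22, 2.57, 3.14, 3.14, 3.14].

## Interface

Orientations are given as [roll, pitch, yaw] about the fixed x, y, z axes, in that order (R = Rz(yaw) Ry(pitch) Rx(roll)).
In Python, from station import telemetry, viewer, hand_in, ctrl gives the robot as it stands.
- The arm moves only by the tool step_arm, never from a script. Its argument "plan" is a list of rows, each an object of numbers: "dx", "dy", "dz": the shift along the tool's x, y, z scaled (see below); "rx", "ry", "rz": the turn, a rotation vector about the tool's x, y, z scaled (see below); "claw": the closure, from 0 (fully open) to 1 (shut). In form: [{"dx": .., "dy": .., "dz": .., "rx": .., "ry": .., "rz": .., "claw": ..}, ...]. A call has 1 to 10 rows; each row shifts and turns the commanded pose from where the row before left it, along the tool's axes as they then stand; what a row does not reach is not made up. The controller multiplies each number of a shift by 0.1 m and each number of a turn by 90 degrees. A row lasts 1/10 s, in which the tool goes at most 50 mm and 8.59 degrees, less where a joint would pass 70% of its speed; a pose out of reach is approached as far as the arm can. A call with a number of a shift or a turn outside -1 to 1 is refused whole. A call with a gripper value outside its range is refused whole. The fingers move at their own pace and stop on an object; "grip_force" is the grip in N (left out, the last holds). Time passes only in rows, so rows that do not move let the fingers close. It gives the time, the measured TCP pose, the force, the opening and the grip force at its end, in the units of the state.
- telemetry.get_obs(): the state, without advancing time (a new reading comes with each control period).
- viewer.camera(name): name is "scene" or "top" or "wrist"; returns a dict with "img" (480x640x3 uint8, red, green, blue), "z_map" (480x640 float32, m along the optical axis (not along the pixel's ray), 0 where there is no reading), "fx", "fy", "cx", "cy" (pixels), "dist" ([k1, k2, p1, p2, k3] as OpenCV has them; the pictures are not rectified), "R" (3x3) and "t" (3): a world point X has camera coordinates R X + t; the wrist camera has in their place "tool_from_camera" (4x4, takes a point from camera to tool coordinates, whose origin is the TCP and whose axes are the flange's). Camera axes: x right, y down, z forward; pixel columns grow to the right and rows downward; lengths in m; the calibration is good to about 2 mm. A picture is of the moment at which its call begins: read the wrist's pose just before it.
- hand_in(): hands the job in; it is judged then, once.
Trained networks look in a picture, given as the dict that the camera call returned (one of the last four; its "shot" number tells which), for a name from the list of things; names that differ only in an ending like _2 or _b are one class to them, and where a whole thing is asked for, a point or a joint stands for the part that bears it (a point fixed in the world has none). Each returns a list of dicts, best first, with "score" (0 to 1); they miss things now and then, are a little off and sometimes report something else, mostly with a low value. They report only what shows in the picture. A call takes as long as a camera call. They do not tell look-alikes from the thing itself.
- viewer.recognise(target, picture): "rect" ([left, top, right, bottom] in pixels, round what is visible of it).
The state is a dict: "time_s": time; "qpos": joint angles; "joint_vel": joint speeds; "tau": joint torques, N m; "ee_pos": TCP position; "eef_rot": TCP orientation; "force": force on the tool from outside, world axes, zero at the start; "moment": the same for the moment, N m; "grip_width": finger opening in m; "grip_force": force on a finger pad.
Only numpy, scipy, OpenCV 4.12 (cv2) and the standard library are available. Lean on these libraries where they do the work, as an engineer would, in place of code of your own. Each camera call takes 0.05 s, during which the arm holds its last target. There are 200 camera calls.

## Task

Ready the balance for weighing: push its sliding lid fully shut, then zero the balance by pointing at the blue touch-free sensor: hold the fingertips 2 to 4 cm above the middle of its blue disc, without touching it, for two seconds. Do not touch or move any of the sensors, the beaker or the steel weight, and do not pass low over the orange or the green sensor.

Things in the scene. Friction and masses are not known exactly. Their poses are not given: they have to be found in the camera images.
- shield (a joint): opening of the balance's sliding lid in m: 0 is fully shut (a firm stop), up to 0.11 open. It moves along a level straight line with about 2 N of friction and stays where it is left.
- shield_push (a point): centre of the end face of the lid that one pushes to shut it. The lid is a glass pane in a white frame, 176 x 176 mm, 30 mm tall, on a glass box on the balance. Face: 176 mm long, 30 mm tall, lower edge 140 mm above the bench. y points out of the face (the way it opens; push along -y), x level along it, z up. Open, the lid overhangs; shut, the face is 3 mm beyond the glass wall below.
- balance: cream laboratory balance, case 260 x 200 x 60 mm, fixed; origin at the centre of its underside, front to -x, the lid opens along its +y. On it stands a clear glass box 170 x 170 mm, 80 mm tall, centred 25 mm behind (+x of) the origin, with the sliding lid on top (170 mm above the bench).
- blue_eye (a point): centre of the top of the blue sensor: a loose dark grey pod 58 x 58 x 22 mm standing on the bench, with the blue disc 44 mm across and 4 mm high on top, so this point is 26 mm above the bench. z is up. It zeroes the balance when pointed at from above: fingertips within 15 mm sideways of this point and 10 to 50 mm above it, kept there.
- orange_eye (a point): centre of the top of the orange sensor: a loose dark grey pod 58 x 58 x 22 mm standing on the bench, with the orange disc 44 mm across and 4 mm high on top, so this point is 26 mm above the bench. z is up. It notices at once anything that comes within 25 mm sideways of this point and lower than 60 mm above it. Leave alone.
- green_eye (a point): centre of the top of the green sensor: a loose dark grey pod 58 x 58 x 22 mm standing on the bench, with the green disc 44 mm across and 4 mm high on top, so this point is 26 mm above the bench. z is up. It notices at once anything that comes within 25 mm sideways of this point and lower than 60 mm above it. Leave alone.
- beaker: clear glass beaker, 84 mm across, 115 mm tall; origin at the centre of its underside. Bystander.
- weight: steel calibration weight, 38 mm across, 60 mm tall; origin at the centre of its underside. Bystander.
- blue_pod: the blue sensor pod itself; origin at the centre of its underside, straight below blue_eye.
- orange_pod: the orange sensor pod itself; origin at the centre of its underside, straight below orange_eye.
- green_pod: the green sensor pod itself; origin at the centre of its underside, straight below green_eye.
Mind the look-alikes: they are no part of the job. Leave any brown or pink look-alike of the blue_pod alone.

How it is judged:
By the outcome, as a careful person would: the job done as asked, in the order asked, and still so for the second after the job is handed in, with the robot touching nothing.
It also fails if it takes over 48 s, if anything falls off the work surface, if the arm or the gripper's body presses on something with over 40 N, if the wrist force passes 120 N, or if a joint passes its speed limit or range.

## Working session

There is one attempt and no reset: what is moved stays moved. The work goes in short steps, Python scripts to look and compute and a tool call to move; the robot and the scene stay as the last step left them, time stands still between calls to the robot, and variables do not carry over. Pictures are saved under pics/ and viewed, at most 10 in all, crops included, and the job is handed in when it is done.

Besides the shell and the picture viewer there is one more tool, called as name(argument=value, ...) on one line, values as JSON. step_arm: Moves the arm, as the interface text tells. Shifts and turns lie within -1 to 1; 1 stands for 0.1 m of shift or 90 degrees of turn. Its arguments: {"type":"object","properties":{"plan":{"type":"array"},"grip_force":{"type":"number"}},"required":["plan"]}

```bash
mkdir -p pics; cat > h.py <<'E'
import numpy as np,cv2
from station import telemetry,viewer,hand_in,ctrl
def world(c,u,v,z=None,depth=None):
    K=np.array([[c['fx'],0,c['cx']],[0,c['fy'],c['cy']],[0,0,1]])
    p=cv2.undistortPoints(np.array([[[u,v]]],float),K,np.array(c['dist'],float))[0,0]
    R=np.array(c['R']);t=np.array(c['t']);o=-R.T@t;d=R.T@np.array([p[0],p[1],1])
    s=depth if z is None else (z-o[2])/d[2]
    return o+s*d
E
python3 - <<'E'
from h import *
o=telemetry.get_obs();print(o['ee_pos'],o['eef_rot'],o['time_s'],ctrl.tcp_to_tips,o['grip_width'])
ims=[]
for n in('top','scene'):
    c=viewer.camera(n);cv2.imwrite(f'pics/{n}.png',c['img'][:,:,::-1])
    np.save(n+'.npy',c,allow_pickle=True)
    R=np.array(c['R']);print(n,-R.T@np.array(c['t']))
    for k in('blue_pod','orange_pod','green_pod','beaker','weight','balance','shield'):
        for r in viewer.recognise(k,c)[:4]:
            l,t,rr,b=r['rect'];print(k,round(r['score'],2),np.round(r['rect']),world(c,(l+rr)/2,(t+b)/2,z=.026).round(3))
E
```

```text
[0.22101773 0.50336225 0.22188215] [-3.14040938e+00 -8.78020882e-05  2.72780206e+00] 0.0 0.017 0.09397365813870438
top [ 0.46551178 -0.01378002  0.97834152]
blue_pod 0.87 [393. 143. 427. 176.] [ 0.716 -0.197  0.026]
blue_pod 0.67 [398. 191. 426. 220.] [ 0.616 -0.197  0.026]
orange_pod 0.61 [377. 256. 416. 289.] [ 0.474 -0.162  0.026]
green_pod 0.95 [449. 240. 481. 266.] [ 0.513 -0.308  0.026]
beaker 0.78 [144. 306. 199. 346.] [0.364 0.314 0.026]
weight 0.78 [447. 298. 472. 317.] [ 0.399 -0.291  0.026]
balance 0.57 [178. 153. 317. 293.] [0.58  0.153 0.026]
shield 0.73 [175. 157. 277. 256.] [0.617 0.2   0.026]
scene [ 1.10575439 -0.43788061  0.96160479]
blue_pod 0.96 [274. 391. 316. 436.] [ 0.727 -0.206  0.026]
blue_pod 0.78 [238. 348. 282. 390.] [ 0.626 -0.208  0.026]
blue_pod 0.65 [194. 388. 237. 435.] [ 0.648 -0.307  0.026]
blue_pod 0.6 [354. 160. 492. 271.] [0.525 0.259 0.026]
orange_pod 0.59 [222. 288. 252. 319.] [ 0.488 -0.168  0.026]
green_pod 0.79 [154. 342. 197. 382.] [ 0.529 -0.316  0.026]
beaker 0.79 [373. 128. 411. 189.] [0.354 0.322 0.026]
weight 0.84 [139. 290. 165. 324.] [ 0.403 -0.298  0.026]
shield 0.69 [356. 162. 491. 271.] [0.529 0.257 0.026]
```

View pics/top.png

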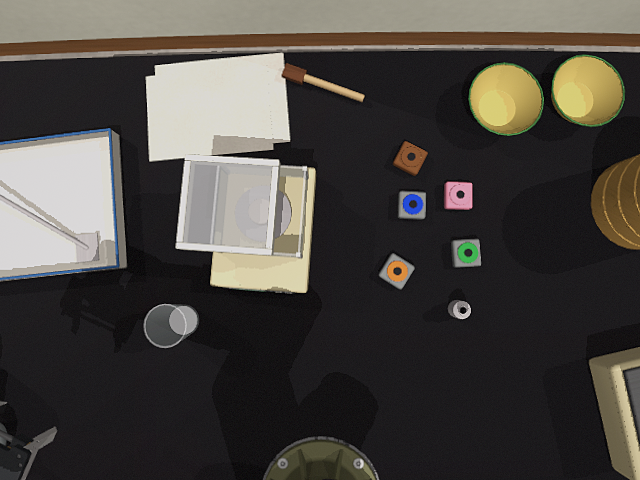

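View pics/scene.png

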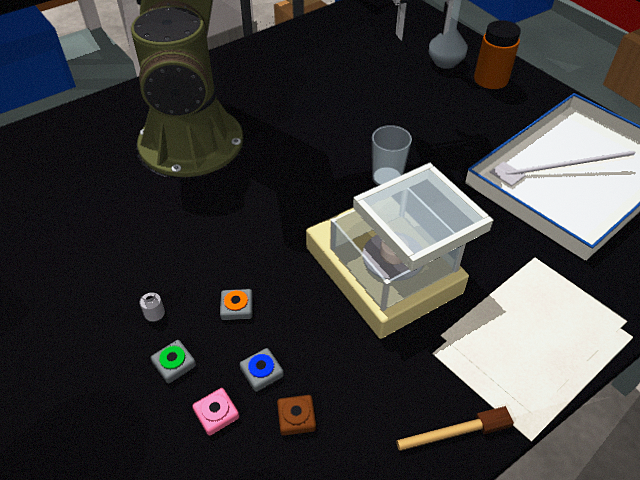

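The top view shows the lid open toward the left: its corners are near (187,155), (280,160), (272,254) and (177,248). The blue disc is at (413,204), orange at (397,271), green at (467,252). The brown (411,157) and pink (459,195) pods are the look-alikes. The beaker is at (170,325), to the near side of the lid's end face.

```bash
python3 - <<'E'
from h import *
for n in('top','scene'):
    c=np.load(n+'.npy',allow_pickle=True).item()
    hsv=cv2.cvtColor(c['img'],cv2.COLOR_RGB2HSV)
    box=dict(top=(360,130,490,300),scene=(130,270,330,440))[n]
    for k,(a,b) in dict(blue=(110,130),orange=(10,22),green=(50,75)).items():
        m=cv2.inRange(hsv,(a,150,100),(b,255,255));mm=np.zeros_like(m);x0,y0,x1,y1=box;mm[y0:y1,x0:x1]=m[y0:y1,x0:x1]
        N,l,s,ce=cv2.connectedComponentsWithStats(mm);i=1+np.argmax(s[1:,4]);x,y,w,h,ar=s[i]
        pts=cv2.convexHull(np.argwhere(l==i)[:,::-1].astype(np.int32));(u,v),_,_=cv2.fitEllipse(pts)
        D=c['z_map'][int(v)-8:int(v)+9,int(u)-8:int(u)+9]
        print(n,k,(round(u,1),round(v,1)),s[i],world(c,u,v,z=.026).round(4), 'depthpt',world(c,u+4,v,depth=float(np.median(D[D>0]))).round(3))
c=np.load('top.npy',allow_pickle=True).item()
z=c['z_map']
# height map
K=np.array([[c['fx'],0,c['cx']],[0,c['fy'],c['cy']],[0,0,1]])
g=np.stack(np.meshgrid(np.arange(640.),np.arange(480.)),-1).reshape(-1,1,2)
p=cv2.undistortPoints(g,K,np.array(c['dist'],float)).reshape(480,640,2)
P=np.dstack([p*z[...,None],z])-np.array(c['t']);W=P@np.array(c['R'])
H=W[...,2];
roi=np.zeros((480,640),bool);roi[140:270,160:300]=1
w=(H>.155)&(H<.185)&(z>0)&roi
print('lid n',w.sum(),np.median(H[w]));pts=W[w][:,:2].astype(np.float32)
(cc,sz,an)=cv2.minAreaRect((pts*1000));print(cc,sz,an,cv2.boxPoints((cc,sz,an)).round(1).tolist())
for q in[(187,156),(280,160),(272,254),(177,248)]:print(q,world(c,*q,z=.17).round(4),W[q[1]+(2 if q[1]<200 else -2),q[0]+(2 if q[0]<200 else -2)].round(3))
for q in[(315.5,168),(306.5,292.5),(211,289)]:print('case',q,world(c,*q,z=.06).round(4))
big=cv2.resize(c['img'][140:310,130:330],None,fx=4,fy=3.5,interpolation=cv2.INTER_CUBIC)
big=cv2.resize(c['img'][145:295,140:330],None,fx=4,fy=4,interpolation=cv2.INTER_CUBIC);cv2.imwrite('pics/lid.png',big[:,:,::-1])
E
```

```text
top blue (412.4, 203.7) [403 194  20  20 273] [ 0.6194 -0.1984  0.026 ] depthpt [ 0.62  -0.207  0.025]
top orange (410.3, 157.3) [394 141  34  33 588] [ 0.7205 -0.1966  0.026 ] depthpt [ 0.721 -0.205  0.025]
top green (467.5, 252.2) [458 243  20  20 255] [ 0.5152 -0.3126  0.026 ] depthpt [ 0.515 -0.321  0.025]
scene blue (260.5, 365.1) [248 354  26  23 408] [ 0.6207 -0.2031  0.026 ] depthpt [ 0.625 -0.198  0.026]
scene orange (295.1, 412.7) [278 395  36  36 905] [ 0.726  -0.2048  0.026 ] depthpt [ 0.729 -0.199  0.025]
scene green (171.5, 356.8) [159 346  26  23 366] [ 0.5161 -0.3173  0.026 ] depthpt [ 0.52  -0.312  0.025]
lid n 9173 0.16880645756165538
(599.3241577148438, 165.7856903076172) (176.24610900878906, 177.18389892578125) 85.5221176147461 [[504.1000061035156, 84.80000305175781], [680.7999877929688, 71.0], [694.5, 246.6999969482422], [517.9000244140625, 260.6000061035156]]
(187, 156) [0.6891 0.2423 0.17  ] [0.684 0.238 0.173]
(280, 160) [0.6791 0.0695 0.17  ] [0.675 0.073 0.17 ]
(272, 254) [0.5068 0.0835 0.17  ] [0.51  0.087 0.169]
(177, 248) [0.5186 0.2568 0.17  ] [0.522 0.253 0.172]
case (315.5, 168) [0.6904 0.007  0.06  ]
case (306.5, 292.5) [0.4339 0.0265 0.06  ]
case (211, 289) [0.4416 0.2215 0.06  ]
```

View pics/lid.png

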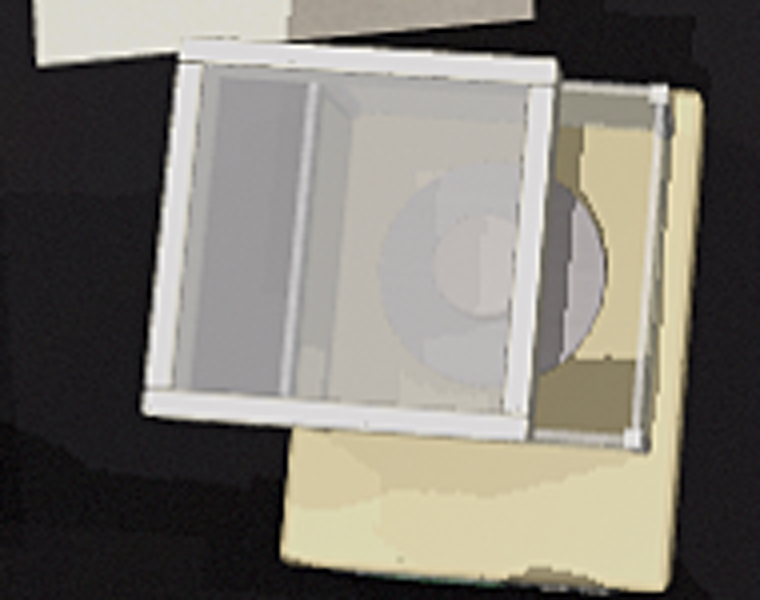

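step_arm(plan=[{"rz":-0.071,"claw":1},{"rz":-0.071,"claw":1},{"rz":-0.071,"claw":1},{"dx":-0.3,"dy":-0.13,"claw":1},{"dx":-0.3,"dy":-0.13,"claw":1},{"dx":-0.3,"dy":-0.13,"claw":1},{"dx":-0.3,"dy":-0.13,"claw":1},{"dx":-0.3,"dy":-0.13,"claw":1},{"dx":-0.3,"dy":-0.13,"claw":1},{"dx":-0.3,"dy":-0.13,"claw":1}])

```text
$.plan[0]: bad value
```

step_arm(plan=[{"dx":0,"dy":0,"dz":0,"rx":0,"ry":0,"rz":-0.071,"claw":1},{"dx":0,"dy":0,"dz":0,"rx":0,"ry":0,"rz":-0.071,"claw":1},{"dx":0,"dy":0,"dz":0,"rx":0,"ry":0,"rz":-0.071,"claw":1},{"dx":-0.3,"dy":-0.13,"dz":0,"rx":0,"ry":0,"rz":0,"claw":1},{"dx":-0.3,"dy":-0.13,"dz":0,"rx":0,"ry":0,"rz":0,"claw":1},{"dx":-0.3,"dy":-0.13,"dz":0,"rx":0,"ry":0,"rz":0,"claw":1},{"dx":-0.3,"dy":-0.13,"dz":0,"rx":0,"ry":0,"rz":0,"claw":1},{"dx":-0.3,"dy":-0.13,"dz":0,"rx":0,"ry":0,"rz":0,"claw":1},{"dx":-0.3,"dy":-0.13,"dz":0,"rx":0,"ry":0,"rz":0,"claw":1},{"dx":-0.3,"dy":-0.13,"dz":0,"rx":0,"ry":0,"rz":0,"claw":1}])

```text
time_s: 1.8
ee_pos: [0.4244, 0.3955, 0.2225]
eef_rot: [3.142, 0.0, 3.062]
force: [-0.4, -0.2, -1.0]
grip_width: 0.0174
grip_force: 0.0
```

step_arm(plan=[{"dx":-0.32,"dy":-0.145,"dz":0,"rx":0,"ry":0,"rz":0,"claw":1},{"dx":-0.32,"dy":-0.145,"dz":0,"rx":0,"ry":0,"rz":0,"claw":1},{"dx":-0.32,"dy":-0.145,"dz":0,"rx":0,"ry":0,"rz":0,"claw":1},{"dx":-0.32,"dy":-0.145,"dz":0,"rx":0,"ry":0,"rz":0,"claw":1},{"dx":-0.32,"dy":-0.145,"dz":0,"rx":0,"ry":0,"rz":0,"claw":1},{"dx":-0.32,"dy":-0.145,"dz":0,"rx":0,"ry":0,"rz":0,"claw":1},{"dx":0,"dy":0,"dz":0,"rx":0,"ry":0,"rz":0,"claw":1},{"dx":0,"dy":0,"dz":0.18,"rx":0,"ry":0,"rz":0,"claw":1},{"dx":0,"dy":0,"dz":0.18,"rx":0,"ry":0,"rz":0,"claw":1},{"dx":0,"dy":0,"dz":0.18,"rx":0,"ry":0,"rz":0,"claw":1}])

```text
time_s: 2.8
ee_pos: [0.6073, 0.2947, 0.1678]
eef_rot: [3.142, -0.0, 3.063]
force: [0.3, -0.8, -0.4]
grip_width: 0.0003
grip_force: 0.0
```

step_arm(plan=[{"dx":0,"dy":-0.1,"dz":0,"rx":0,"ry":0,"rz":0,"claw":1},{"dx":0,"dy":-0.1,"dz":0,"rx":0,"ry":0,"rz":0,"claw":1},{"dx":0,"dy":-0.05,"dz":0,"rx":0,"ry":0,"rz":0,"claw":1},{"dx":0,"dy":-0.05,"dz":0,"rx":0,"ry":0,"rz":0,"claw":1},{"dx":0,"dy":-0.06,"dz":0,"rx":0,"ry":0,"rz":0,"claw":1},{"dx":0,"dy":-0.06,"dz":0,"rx":0,"ry":0,"rz":0,"claw":1},{"dx":0,"dy":-0.06,"dz":0,"rx":0,"ry":0,"rz":0,"claw":1},{"dx":0,"dy":-0.06,"dz":0,"rx":0,"ry":0,"rz":0,"claw":1},{"dx":0,"dy":-0.06,"dz":0,"rx":0,"ry":0,"rz":0,"claw":1},{"dx":0,"dy":-0.06,"dz":0,"rx":0,"ry":0,"rz":0,"claw":1}])

```text
time_s: 3.8
ee_pos: [0.6026, 0.228, 0.1684]
eef_rot: [3.142, -0.0, 3.062]
force: [0.7, 2.4, 1.7]
grip_width: 0.0005
grip_force: 1.1
```

step_arm(plan=[{"dx":0,"dy":-0.04,"dz":0,"rx":0,"ry":0,"rz":0,"claw":1},{"dx":0,"dy":-0.04,"dz":0,"rx":0,"ry":0,"rz":0,"claw":1},{"dx":0,"dy":-0.03,"dz":0,"rx":0,"ry":0,"rz":0,"claw":1},{"dx":0,"dy":-0.02,"dz":0,"rx":0,"ry":0,"rz":0,"claw":1},{"dx":0,"dy":0,"dz":0,"rx":0,"ry":0,"rz":0,"claw":1}])

```text
time_s: 4.3
ee_pos: [0.6015, 0.2152, 0.1683]
eef_rot: [-3.141, -0.0, 3.062]
force: [1.3, -0.3, 0.0]
grip_width: 0.0006
grip_force: 0.0
```

step_arm(plan=[{"dx":0,"dy":-0.02,"dz":0,"rx":0,"ry":0,"rz":0,"claw":1},{"dx":0,"dy":-0.02,"dz":0,"rx":0,"ry":0,"rz":0,"claw":1}])

```text
time_s: 4.5
ee_pos: [0.6012, 0.213, 0.1684]
eef_rot: [3.139, 0.0, 3.063]
force: [4.5, 20.8, -2.5]
grip_width: 0.0003
grip_force: 10.5
```

step_arm(plan=[{"dx":0,"dy":-0.015,"dz":0,"rx":0,"ry":0,"rz":0,"claw":1},{"dx":0,"dy":-0.01,"dz":0,"rx":0,"ry":0,"rz":0,"claw":1}])

```text
time_s: 4.7
ee_pos: [0.6011, 0.2129, 0.1685]
eef_rot: [3.135, 0.002, 3.064]
force: [7.6, 31.3, -5.7]
grip_width: 0.0004
grip_force: 15.9
```

step_arm(plan=[{"dx":0,"dy":0.08,"dz":0,"rx":0,"ry":0,"rz":0,"claw":1},{"dx":0,"dy":0.2,"dz":0,"rx":0,"ry":0,"rz":0,"claw":1},{"dx":0,"dy":0.2,"dz":0,"rx":0,"ry":0,"rz":0,"claw":1},{"dx":0,"dy":0,"dz":-0.25,"rx":0,"ry":0,"rz":0,"claw":1},{"dx":0,"dy":0,"dz":-0.25,"rx":0,"ry":0,"rz":0,"claw":1},{"dx":0,"dy":0,"dz":-0.25,"rx":0,"ry":0,"rz":0,"claw":1},{"dx":0,"dy":0,"dz":-0.25,"rx":0,"ry":0,"rz":0,"claw":1},{"dx":0,"dy":0,"dz":-0.25,"rx":0,"ry":0,"rz":0,"claw":1},{"dx":0,"dy":0,"dz":0,"rx":0,"ry":0,"rz":0,"claw":1}])

```text
time_s: 5.6
ee_pos: [0.6054, 0.2579, 0.297]
eef_rot: [3.14, 0.005, 3.063]
force: [-0.0, 0.2, 1.2]
grip_width: 0.0005
grip_force: 0.0
```

```bash
python3 - <<'E'
from h import *
c=viewer.camera('top');cv2.imwrite('pics/top2.png',cv2.resize(c['img'][145:295,140:330],None,fx=4,fy=4)[:,:,::-1])
c=viewer.camera('scene');cv2.imwrite('pics/scene2.png',cv2.resize(c['img'][130:350,290:510],None,fx=2.7,fy=2.7)[:,:,::-1])
E
```

```text
(no output)
```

View pics/scene2.png

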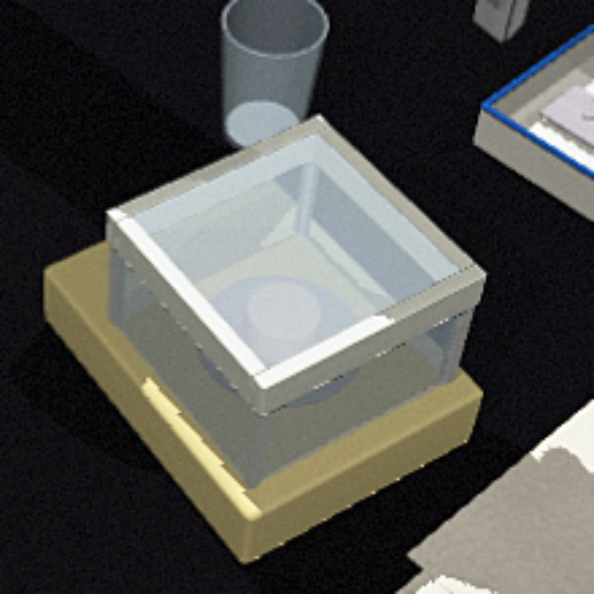

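The crop shows the lid seated square over the glass box, corners near (107,215), (318,118), (485,272) and (262,395), with no overhang. Next is the blue sensor.

step_arm(plan=[{"dx":-0.05,"dy":-0.35,"dz":0,"rx":0,"ry":0,"rz":0,"claw":1},{"dx":-0.05,"dy":-0.4,"dz":0,"rx":0,"ry":0,"rz":0,"claw":1},{"dx":-0.05,"dy":-0.4,"dz":0,"rx":0,"ry":0,"rz":0,"claw":1},{"dx":-0.05,"dy":-0.4,"dz":0,"rx":0,"ry":0,"rz":0,"claw":1},{"dx":-0.05,"dy":-0.4,"dz":0,"rx":0,"ry":0,"rz":0,"claw":1},{"dx":-0.05,"dy":-0.4,"dz":0,"rx":0,"ry":0,"rz":0,"claw":1},{"dx":-0.05,"dy":-0.4,"dz":0,"rx":0,"ry":0,"rz":0,"claw":1},{"dx":-0.05,"dy":-0.4,"dz":0,"rx":0,"ry":0,"rz":0,"claw":1},{"dx":-0.05,"dy":-0.4,"dz":0,"rx":0,"ry":0,"rz":0,"claw":1},{"dx":-0.05,"dy":-0.4,"dz":0,"rx":0,"ry":0,"rz":0,"claw":1}])

```text
time_s: 6.7
ee_pos: [0.6231, -0.1421, 0.2916]
eef_rot: [3.141, -0.003, 3.062]
force: [0.4, 0.6, -0.7]
grip_width: 0.0005
grip_force: 0.0
```

```bash
python3 - <<'E'
from h import *
from scipy.spatial.transform import Rotation as Ro
import station
o=telemetry.get_obs();print(o['ee_pos'],o['eef_rot'])
c=viewer.camera('wrist');cv2.imwrite('pics/w.png',c['img'][:,:,::-1])
T=np.eye(4);T[:3,:3]=Ro.from_euler('xyz',o['eef_rot']).as_matrix();T[:3,3]=o['ee_pos']
M=np.linalg.inv(T@np.array(c['tool_from_camera']));c['R']=M[:3,:3];c['t']=M[:3,3]
hsv=cv2.cvtColor(c['img'],cv2.COLOR_RGB2HSV)
m=cv2.inRange(hsv,(110,150,60),(130,255,255));N,l,s,ce=cv2.connectedComponentsWithStats(m)
for i in range(1,N):
    if s[i,4]>200:
        (u,v),ax,_=cv2.fitEllipse(cv2.convexHull(np.argwhere(l==i)[:,::-1].astype(np.int32)));print(u,v,ax,s[i],world(c,u,v,z=.026))
E
```

```text
[ 0.62307567 -0.14214263  0.29162466] [ 3.14120915e+00 -2.58762343e-03  3.06233329e+00]
257.4770812988281 210.2597198486328 (35.46045684814453, 37.88703918457031) [ 240  192   36   38 1005] [ 0.62044688 -0.20568139  0.026     ]
```

View pics/w.png

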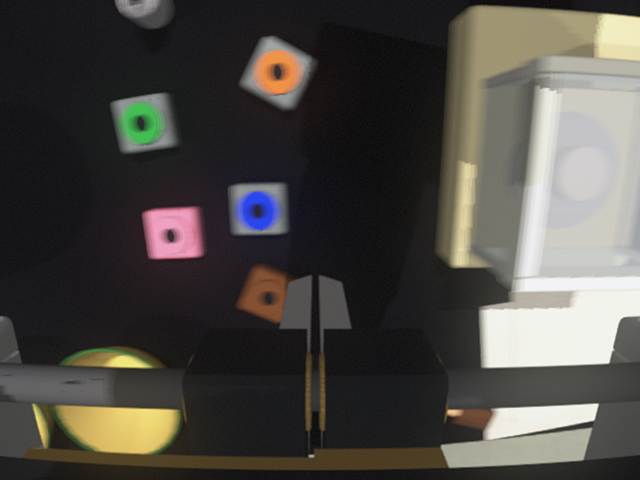

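The wrist view shows the blue disc at (257,210), and the brown pod (266,295) and pink pod (172,233) to the sides. Three views agree on about (0.620, -0.2025).

step_arm(plan=[{"dx":-0.01,"dy":-0.2,"dz":0,"rx":0,"ry":0,"rz":0,"claw":1},{"dx":-0.01,"dy":-0.2,"dz":0,"rx":0,"ry":0,"rz":0,"claw":1},{"dx":0,"dy":-0.2,"dz":0,"rx":0,"ry":0,"rz":0,"claw":1},{"dx":0,"dy":0,"dz":0,"rx":0,"ry":0,"rz":0,"claw":1},{"dx":0,"dy":0,"dz":0.3,"rx":0,"ry":0,"rz":0,"claw":1},{"dx":0,"dy":0,"dz":0.3,"rx":0,"ry":0,"rz":0,"claw":1},{"dx":0,"dy":0,"dz":0.3,"rx":0,"ry":0,"rz":0,"claw":1},{"dx":0,"dy":0,"dz":0.3,"rx":0,"ry":0,"rz":0,"claw":1},{"dx":0,"dy":0,"dz":0,"rx":0,"ry":0,"rz":0,"claw":1}])

```text
time_s: 7.65
ee_pos: [0.6192, -0.1997, 0.1692]
eef_rot: [3.14, -0.007, 3.063]
force: [0.6, -0.4, -0.2]
grip_width: 0.0001
grip_force: 0.0
```

```bash
python3 - <<'E'
from h import *
from scipy.spatial.transform import Rotation as Ro
o=telemetry.get_obs();print(o['ee_pos'])
c=viewer.camera('wrist')
T=np.eye(4);T[:3,:3]=Ro.from_euler('xyz',o['eef_rot']).as_matrix();T[:3,3]=o['ee_pos']
M=np.linalg.inv(T@np.array(c['tool_from_camera']));c['R']=M[:3,:3];c['t']=M[:3,3]
l=cv2.inRange(cv2.cvtColor(c['img'],cv2.COLOR_RGB2HSV),(110,150,60),(130,255,255))
n,l,s,_=cv2.connectedComponentsWithStats(l);i=1+np.argmax(s[1:,4])
(u,v),ax,_=cv2.fitEllipse(cv2.convexHull(np.argwhere(l==i)[:,::-1].astype(np.int32)));print(u,v,ax,s[i],world(c,u,v,z=.026))
E
```

```text
[ 0.61921176 -0.19965571  0.16915063]
313.56304931640625 235.7235870361328 (51.82722473144531, 52.98543930053711) [ 287  210   54   52 1838] [ 0.62049201 -0.20081046  0.026     ]
```

step_arm(plan=[{"dx":-0.01,"dy":-0.01,"dz":0.3,"rx":0,"ry":0,"rz":0,"claw":1},{"dx":0,"dy":0,"dz":0.3,"rx":0,"ry":0,"rz":0,"claw":1},{"dx":0,"dy":0,"dz":0.2,"rx":0,"ry":0,"rz":0,"claw":1},{"dx":0,"dy":0,"dz":0.1,"rx":0,"ry":0,"rz":0,"claw":1},{"dx":0,"dy":0,"dz":0.06,"rx":0,"ry":0,"rz":0,"claw":1},{"dx":0,"dy":0,"dz":0,"rx":0,"ry":0,"rz":0,"claw":1}])

```text
time_s: 8.3
ee_pos: [0.622, -0.2019, 0.0783]
eef_rot: [-3.141, 0.001, 3.062]
force: [-0.5, 0.3, -0.2]
grip_width: 0.0006
grip_force: 0.0
```

step_arm(plan=[{"dx":0.01,"dy":0,"dz":0.05,"rx":0,"ry":0,"rz":0,"claw":1},{"dx":0,"dy":0,"dz":0,"rx":0,"ry":0,"rz":0,"claw":1},{"dx":0,"dy":0,"dz":0,"rx":0,"ry":0,"rz":0,"claw":1},{"dx":0,"dy":0,"dz":0,"rx":0,"ry":0,"rz":0,"claw":1},{"dx":0,"dy":0,"dz":0,"rx":0,"ry":0,"rz":0,"claw":1},{"dx":0,"dy":0,"dz":0,"rx":0,"ry":0,"rz":0,"claw":1},{"dx":0,"dy":0,"dz":0,"rx":0,"ry":0,"rz":0,"claw":1},{"dx":0,"dy":0,"dz":0,"rx":0,"ry":0,"rz":0,"claw":1},{"dx":0,"dy":0,"dz":0,"rx":0,"ry":0,"rz":0,"claw":1},{"dx":0,"dy":0,"dz":0,"rx":0,"ry":0,"rz":0,"claw":1}])

```text
time_s: 9.3
ee_pos: [0.6206, -0.2018, 0.0725]
eef_rot: [-3.142, 0.0, 3.062]
force: [-0.1, 0.3, -0.4]
grip_width: 0.0002
grip_force: 0.0
```

step_arm(plan=[{"dx":0,"dy":0,"dz":0,"rx":0,"ry":0,"rz":0,"claw":1},{"dx":0,"dy":0,"dz":0,"rx":0,"ry":0,"rz":0,"claw":1},{"dx":0,"dy":0,"dz":0,"rx":0,"ry":0,"rz":0,"claw":1},{"dx":0,"dy":0,"dz":0,"rx":0,"ry":0,"rz":0,"claw":1},{"dx":0,"dy":0,"dz":0,"rx":0,"ry":0,"rz":0,"claw":1},{"dx":0,"dy":0,"dz":0,"rx":0,"ry":0,"rz":0,"claw":1},{"dx":0,"dy":0,"dz":0,"rx":0,"ry":0,"rz":0,"claw":1},{"dx":0,"dy":0,"dz":0,"rx":0,"ry":0,"rz":0,"claw":1},{"dx":0,"dy":0,"dz":0,"rx":0,"ry":0,"rz":0,"claw":1},{"dx":0,"dy":0,"dz":0,"rx":0,"ry":0,"rz":0,"claw":1}])

```text
time_s: 10.3
ee_pos: [0.6206, -0.2017, 0.0724]
eef_rot: [3.142, -0.0, 3.062]
force: [0.3, 0.1, 0.1]
grip_width: 0.0005
grip_force: 0.0
```

step_arm(plan=[{"dx":0,"dy":0,"dz":0,"rx":0,"ry":0,"rz":0,"claw":1},{"dx":0,"dy":0,"dz":0,"rx":0,"ry":0,"rz":0,"claw":1},{"dx":0,"dy":0,"dz":0,"rx":0,"ry":0,"rz":0,"claw":1},{"dx":0,"dy":0,"dz":0,"rx":0,"ry":0,"rz":0,"claw":1},{"dx":0,"dy":0,"dz":0,"rx":0,"ry":0,"rz":0,"claw":1},{"dx":0,"dy":0,"dz":0,"rx":0,"ry":0,"rz":0,"claw":1},{"dx":0,"dy":0,"dz":0,"rx":0,"ry":0,"rz":0,"claw":1}])

```text
time_s: 11.0
ee_pos: [0.6206, -0.2018, 0.0724]
eef_rot: [3.142, 0.0, 3.062]
force: [-1.1, -0.1, 0.3]
grip_width: 0.0007
grip_force: 0.0
```

step_arm(plan=[{"dx":0,"dy":0,"dz":-0.3,"rx":0,"ry":0,"rz":0,"claw":1},{"dx":0,"dy":0,"dz":-0.3,"rx":0,"ry":0,"rz":0,"claw":1},{"dx":0,"dy":0,"dz":-0.3,"rx":0,"ry":0,"rz":0,"claw":1},{"dx":0,"dy":0,"dz":-0.3,"rx":0,"ry":0,"rz":0,"claw":1},{"dx":0,"dy":0,"dz":-0.3,"rx":0,"ry":0,"rz":0,"claw":1},{"dx":0,"dy":0,"dz":0,"rx":0,"ry":0,"rz":0,"claw":1},{"dx":0,"dy":0,"dz":0,"rx":0,"ry":0,"rz":0,"claw":1}])

```text
time_s: 11.7
ee_pos: [0.6206, -0.2018, 0.2225]
eef_rot: [-3.141, 0.001, 3.062]
force: [-0.1, 0.7, -0.2]
grip_width: 0.0001
grip_force: 0.0
```

```bash
python3 -c "
from h import *
print(telemetry.get_obs()['ee_pos']);print(hand_in())"
```

```text
[ 0.62058175 -0.20176401  0.22246682]
the job is handed in; nothing more can be done
None
```

I pushed the lid shut against its stop, then held the fingertips about 3 cm above the middle of the blue disc for about 2.6 s without touching it, and handed the job in at 11.7 s; the hand-in gave no verdict.

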